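# Seat the blank and press the clamp lever through the guard window

## Task

Two guarded clamping fixtures stand on the bench and an aluminium blank sticks out of the front of one of them. With closed fingertips push that blank fully home against its back stop, then reach down through the window in the top of the same fixture's guard and press the black lever paddle fully down so that the blank is clamped. Do not touch either guard, do not lift the blank, and leave the empty fixture and the other things on the bench alone.

Things in the scene. Friction and masses are not known exactly. Their poses are not given: they have to be found in the camera images.
- unit_a: Fixed fixture that holds the blank, on the left or the right. Origin on the table under it, x axis from its front (robot side) to its rear, z up. Grey base plate x -150..+120, y +-85, z 0..20 mm; two side guides on it (inner faces y +-52, z 20..29, x -150..+25 mm) and a steel back stop.
- stop_a (a point): Middle of the front face of unit_a's back stop, at the base plate's top (unit_a x +25, y 0, z 20 mm), under the guard. The blank is home when its rear edge meets this face: its centre is then at unit_a x -75 mm and its front edge at x -175 mm, which is 25 mm in front of the base plate and 75 mm in front of the guard.
- guard_a: Dark steel guard fixed over unit_a, with unit_a's origin and axes: x +-100, y +-85, z 20..115 mm; top plate 4 mm thick, bars at the sides and rear, front open below z 86 mm where the blank enters. Its only opening from above is the window. The robot must not touch it.
- window_a (a point): Centre of the rectangular window in unit_a's guard, on the upper face of the top plate (unit_a x -45, y 0, z 115 mm). The window is 84 mm along unit_a's x (x -87..-3) and 96 mm along y (y +-48), sides parallel to those axes.
- paddle_a (a point): Centre of the top face of the black paddle (30 mm along x, 40 mm along y, 10 mm thick) on unit_a's clamp lever, seen in the window. Fully raised it lies at unit_a x -37, z 107 mm; fully pressed at x -45, z 80 mm, 35 mm below the guard's upper face. Its axes turn with the lever.
- lever_a (a joint): Angle (rad) of unit_a's clamp lever, hinged at unit_a x +70, z 60 mm, paddle 115 mm from the hinge. 0 = fully raised, grows as the paddle is pressed down, 0.24 = fully down, rubber foot on the blank. Stiff hinge, no spring: 3 to 6 N on the paddle moves it and it stays where left. Starts at 0 to 0.06.
- blank: Loose aluminium plate 200 (x) x 100 (y) x 5 mm, 0.2 to 0.4 kg, lying flat on unit_a's base plate between the guides (2 mm play each side), x axis along unit_a's x. Origin: centre of its underside, 20 mm above the table. Starts 20 to 40 mm short of home and slides with about 1 to 4 N.
- blank_front (a point): Middle of the blank's front edge (facing the robot), at half its thickness, 22.5 mm above the table; this edge overhangs the base plate. Axes as the blank.
- unit_b: The empty fixture, same shape, sizes and axes as unit_a (base plate, guard to z 115 mm, lever), but without a blank. The robot must not touch any of it.
- guard_b: The empty fixture's guard, same origin, axes and sizes as described for guard_a. Must not be touched.
- lever_b (a joint): Angle (rad) of the empty fixture's lever, raised, same meaning as lever_a. Leave as it is.
- screwdriver: Loose screwdriver lying on the bench to the left of the fixtures, about 200 mm long; bystander.
- jar: Loose glass jar with steel cap, 64 mm across, 85 mm high, to the left of the fixtures; origin at the centre of its underside; bystander.
- hammer: Loose hammer lying on the bench to the right of the fixtures, about 260 mm long; bystander.
Things that resemble listed ones, but are neither listed nor needed, are in the scene too. There is more than one size of the blank; the one meant has the size given above.

How it is judged (in metres and radians):
On the way, in this order (a step that is already met when the one before it is completed fails the run):
1. the blank is home against its stop while the lever is still raised (x of blank in the frame of unit_a above -0.079 m and value of joint lever_a below 0.1 rad), for 0.2 s.
2. the clamp lever is pressed fully down (x of blank in the frame of unit_a above -0.079 m and value of joint lever_a above 0.215 rad), for 0.2 s.
At the end, for the whole second after the job is handed in: The blank lies flat and at rest within 4 mm of its back stop, unit_a's lever stands past 0.215 rad (paddle within about 3 mm of fully down), and the empty fixture's lever is still raised (all of step 2 and value of joint lever_b below 0.08 rad and height (world z) of blank below 0.023 m and angle between blank's own z axis and vertical below 0.03 rad and linear speed of blank below 0.01 m/s); the robot touches nothing.
It fails at once if the robot touches the guard of the fixture (over 1 N) (contact force between any of the fingers, the arm and guard_a above 1 N).
It fails at once if the robot touches the empty fixture or its guard (over 1 N) (contact force between any of the fingers, the arm and unit_b above 1 N).
It fails at once if the blank is lifted (over 15 mm) or tipped (height (world z) of blank above 0.035 m or angle between blank's own z axis and vertical above 0.15 rad).
It fails at once if a bystander (screwdriver, jar, hammer) is moved over 30 mm (distance of any of screwdriver, jar, hammer from where it was at the start of the episode above 0.03 m).
It also fails if it takes over 48 s, if anything falls off the work surface, if the arm or the gripper's body presses on something with over 40 N, if the wrist force passes 120 N, or if a joint passes its speed limit or range.

## Robot

A 6-joint arm with a two-finger parallel gripper is mounted at the origin on the work surface. World frame = base frame: x ahead of the robot, y to its left, z up, the work surface at z = 0. Lengths are in m, angles in degrees, forces in N, time in s.
With the tool pointing down it reaches from about 0.275 to 0.85 m from the base axis. Payload 5.2 kg.
Tool frame: the origin (TCP) lies on the mounting face of the last link; the fingertips stand 173 mm ahead of it and the grasp point (between the pads) lies 155 mm ahead of it; x points along the fingers, z is the direction in which the jaws open and shut, and the axes are right-handed (so a half turn about x gives the same grasp; the last joint's range is limited). The gripper opens to 85 mm and grips with 20 to 120 N. Pads are 22 mm wide; open, the fingers measure 114 mm over their backs; the gripper's body (76 mm by 85 mm) begins 54 mm behind the grasp point. The pads swing forward as they close: fully open they stand 13 mm farther back than shut.
Start: joints at [61.604, 14.817, 87.949, -0, 77.235, -11.62], TCP at [0.159, 0.527, 0.405] pointing down, gripper open.
Joint ranges: [-179.93, 179.93], [-52.35, 119.4], [10.71, 147.94], [-69.91, 249.91], [12.55, 155.21], [-178.61, 178.61]. Speed limits (degrees/s): [147.25, 147.25, 180, 180, 180, 180].

## Interface

Orientations are given as a 3x3 rotation matrix whose columns are the frame's x, y, z axes.
In Python, from station import bot gives the robot as it stands.
- The arm moves only by the shell command python3 -m pendant 'ROWS'. ROWS is JSON, a list of rows, each a list of 3 entries, a list of its own where there are three numbers: the shift along the tool's x, y, z in mm, then the turn, a rotation vector about the tool's x, y, z in degrees, then the opening in per cent of the stroke, from 0 (shut) to 100 (fully open). A call has 1 to 5 rows; each row is the pose to reach, as a shift and turn from the pose commanded when the call began, along the tool's axes at that moment; what a row does not reach only later rows make up. A row lasts 1/12 s, in which the tool goes at most 41.7 mm and 7.16 degrees, less where a joint would pass 70% of its speed; a pose out of reach is approached as far as the arm can. A call with a gripper value outside its range is refused whole. The fingers move at their own pace and stop on an object; the grip force is fixed at half the most. Time passes only in rows, so rows that repeat a pose let the fingers close. It gives the time, the measured TCP pose, the force and the opening at its end, in the units of the state.
- bot.state(): the state, without advancing time (a new reading comes with each control period).
- bot.capture(name): name is "side" or "top" or "wrist"; returns a dict with "image" (384x512x3 uint8, red, green, blue), "fx", "fy", "cx", "cy" (pixels), "cam_to_world" (4x4, takes a point from camera to world coordinates). Camera axes: x right, y down, z forward; pixel columns grow to the right and rows downward; lengths in m; the calibration is good to about 2 mm. A picture is of the moment at which its call begins. There is no depth.
- bot.finish_job(): hands the job in, once; it reports no verdict.
The state is a dict: "clock": time; "joint_positions": joint angles; "joint_vel": joint speeds; "effort": joint torques, N m; "tool_pos": TCP position; "ee_rot": TCP orientation; "contact_force": force on the tool from outside, world axes, zero at the start; "wrist_torque": the same for the moment, N m; "finger_gap": finger opening in m.
Only numpy, scipy, OpenCV 4.12 (cv2) and the standard library are available. Lean on these libraries where they do the work, as an engineer would, in place of code of your own. Each camera call takes 0.05 s, during which the arm holds its last target.

## Working session

There is one attempt and no reset: what is moved stays moved. The work goes in short steps, Python scripts to look and compute and a shell command to move; the robot and the scene stay as the last step left them, time stands still between calls to the robot, and variables do not carry over. Pictures are saved under pics/ and viewed, and the job is handed in when it is done.

```bash
mkdir -p pics; ls; python3 - <<'E'
from station import bot
import cv2,numpy as np,pickle
np.set_printoptions(precision=4,suppress=True)
s=bot.state();print(s)
for n in ["side","top","wrist"]:
    c=bot.capture(n);cv2.imwrite(f"pics/{n}0.png",c["image"][:,:,::-1]);pickle.dump(c,open(f"{n}0.pkl","wb"))
    print(n,c["fx"],c["cx"],c["cy"],c["cam_to_world"])
E
```

```text
pics
{'clock': 0.0, 'joint_positions': array([ 61.6054,  14.8607,  88.0127,  -0.0006,  77.2342, -11.6196]), 'joint_vel': array([-0.0696,  0.0314,  0.0686,  0.0204,  0.0354, -0.0843]), 'effort': array([ -0.002 , -44.6041, -29.0559,  -0.0006,   0.0119,   0.    ]), 'tool_pos': array([0.1586, 0.5264, 0.4038]), 'ee_rot': array([[-0.0009, -0.9574,  0.2886],
       [-0.0017,  0.2886,  0.9574],
       [-1.    ,  0.0004, -0.0018]]), 'contact_force': array([0.2468, 0.8554, 0.1543]), 'wrist_torque': array([ 0.0044, -0.0012, -0.0029]), 'finger_gap': 0.08534063472038107}
side 484.8754271124999 254.04995179124694 192.69084805565194 [[ 0.8324 -0.3289  0.4461 -0.2187]
 [-0.5541 -0.4782  0.6814 -1.1137]
 [-0.0108 -0.8144 -0.5803  1.0036]
 [ 0.      0.      0.      1.    ]]
top 381.05569398382664 261.0637762653127 195.42183895577713 [[-0.0177 -0.9954  0.0941  0.4315]
 [-0.9998  0.0185  0.0076 -0.0152]
 [-0.0093 -0.094  -0.9955  1.0569]
 [ 0.      0.      0.      1.    ]]
wrist 273.42089874385357 250.82298324553804 188.13058007115077 [[ 0.2886  0.9099  0.2979  0.0822]
 [ 0.9575 -0.274  -0.0906  0.5493]
 [-0.0008  0.3114 -0.9503  0.3742]
 [ 0.      0.      0.      1.    ]]
```

View pics/side0.png

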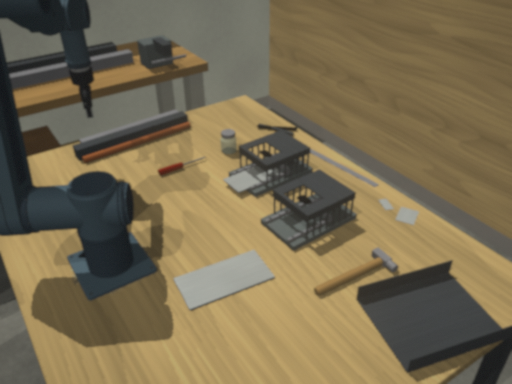

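View pics/top0.png

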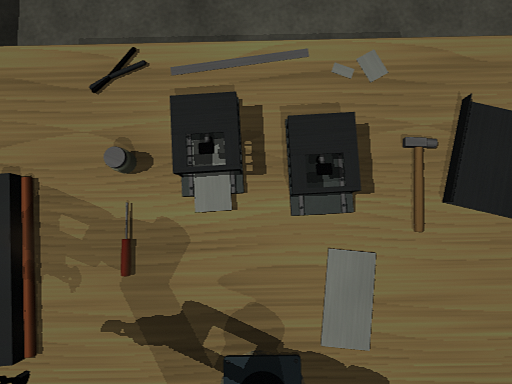

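View pics/wrist0.png

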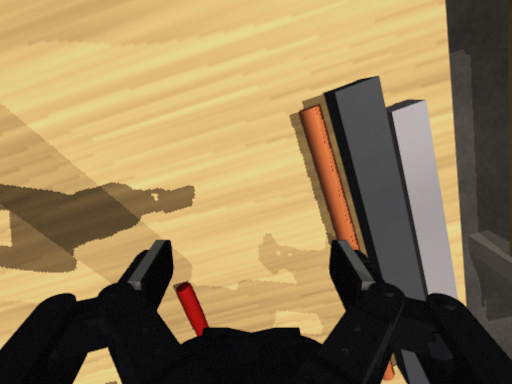

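Possible blanks in the top image are: the plate sticking out of the left fixture at (213,194), the big loose plate at (349,299), and small scraps at (372,66) and (343,71). The left fixture, guard around (206,132), holds the plate. The right one, around (323,155), is empty. I'll check this in a crop.

```bash
python3 - <<'E'
import cv2
im=cv2.imread("pics/top0.png")[80:225,155:265]
im=cv2.convertScaleAbs(im,alpha=1.8,beta=15)
cv2.imwrite("pics/top0c.png",cv2.resize(im,None,fx=4.1,fy=4.1,interpolation=cv2.INTER_CUBIC))
im=cv2.imread("pics/side0.png")[120:210,215:325]
cv2.imwrite("pics/side0c.png",cv2.resize(im,None,fx=6,fy=6,interpolation=cv2.INTER_CUBIC))
E
```

```text
(no output)
```

View pics/top0c.png

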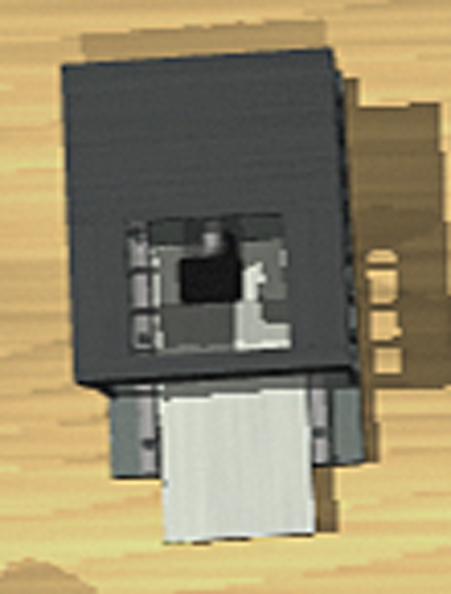

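View pics/side0c.png

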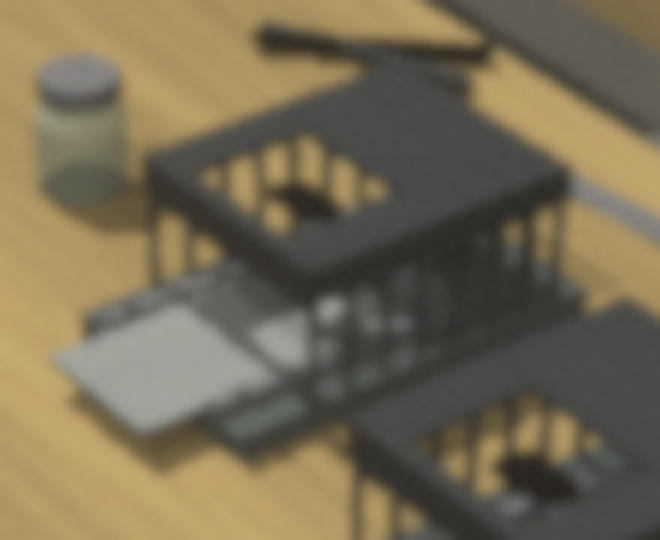

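```bash
cat > h.py <<'E'
import numpy as np
def proj(c,P):
    T=np.linalg.inv(c["cam_to_world"]);q=np.atleast_2d(P)@T[:3,:3].T+T[:3,3]
    return np.c_[c["fx"]*q[:,0]/q[:,2]+c["cx"],c["fy"]*q[:,1]/q[:,2]+c["cy"]]
def back(c,uv,z):
    d=np.array([(uv[0]-c["cx"])/c["fx"],(uv[1]-c["cy"])/c["fy"],1]);M=c["cam_to_world"]
    d=M[:3,:3]@d;o=M[:3,3];return o+d*(z-o[2])/d[2]
def U(p,pts):
    pts=np.atleast_2d(np.array(pts,float))/1000;c,s=np.cos(p[2]),np.sin(p[2])
    return pts@np.array([[c,-s,0],[s,c,0],[0,0,1]]).T+[p[0],p[1],0]
E
python3 - <<'E'
from h import *
import pickle,cv2
from scipy.optimize import least_squares
np.set_printoptions(precision=4,suppress=True)
c=pickle.load(open("top0.pkl","rb"))
k=lambda l:np.array(l)/4.1+[155,80]
obj=[[100,85,115],[100,-85,115],[-100,-85,115],[-100,85,115],[-3,48,115],[-3,-48,115],[-87,-48,115],[-87,48,115],[-150,85,20],[-150,-85,20]]
px=k([(62,66),(332,49),(356,369),(75,382),(126,221),(284,213),(293,348),(132,352),(112,477),(363,464)])
f=lambda p:(proj(c,U(p,obj))-px).ravel()
r=least_squares(f,[.65,.1,0]);p=r.x
print(p,np.degrees(p[2]));print(r.fun.reshape(-1,2))
a,b=[back(c,q,.025) for q in k([(163,541),(314,533)])]
m=(a+b)/2;d=m[:2]-p[:2];cs,sn=np.cos(p[2]),np.sin(p[2])
print("blank front",m,a-b,"unit",cs*d[0]+sn*d[1],-sn*d[0]+cs*d[1])
print("paddle",U(p,[-37,0,107]),"win",U(p,[-45,0,115]))
np.save("pose.npy",p)
s=pickle.load(open("side0.pkl","rb"));im=cv2.imread("pics/side0.png")
for C,n in((c,"top0"),(s,"side0")):
    im=cv2.imread(f"pics/{n}.png");im=cv2.resize(im,None,fx=4,fy=4)
    q=proj(C,U(p,obj));o=q.mean(0)*4
    for u in q: cv2.circle(im,tuple(int(v) for v in u*4),3,(0,0,255),-1)
    x,y=int(o[0])-330,int(o[1])-290;cv2.imwrite(f"pics/{n}fit.png",im[max(y,0):y+580,max(x,0):x+660])
E
```

```text
[0.684  0.1303 0.041 ] 2.3511853876035316
[[ 0.0571 -0.404 ]
 [ 0.6905 -0.2766]
 [-0.952  -0.8938]
 [-0.2212 -0.0175]
 [ 0.5324  0.4261]
 [-0.0787  0.0996]
 [-0.6113 -0.0171]
 [ 0.4159  1.2916]
 [-0.2726  0.1383]
 [ 0.4759 -0.375 ]]
blank front [0.4891 0.1234 0.025 ] [-0.0035  0.1001  0.    ] unit -0.19503013446332226 0.001034423254251013
paddle [[0.647  0.1288 0.107 ]] win [[0.639  0.1285 0.115 ]]
```

View pics/side0fit.png

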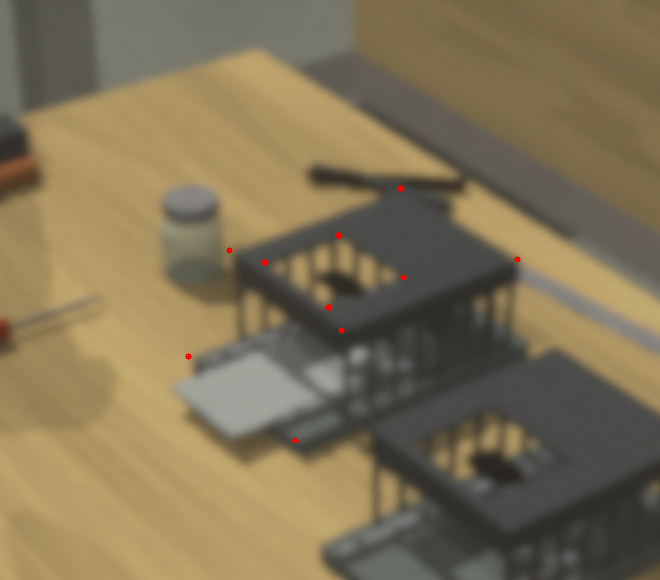

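The crop confirms it: the light plate, about 100 mm wide, sits between the guides of the left fixture. Its front edge in the top crop runs (163,541) to (314,533), and the paddle is at (209,280). The empty right fixture has no plate. The side view's fit is about 2 px off, so I'll go in front of the fixture at height and measure again with the wrist camera.

```bash
python3 -m pendant '[[[0,-30,-26],[-4,0,0],0],[[0,-60,-52],[-8,0,0],0],[[0,-90,-78],[-12,0,0],0],[[0,-120,-104],[-16,0,0],0],[[0,-150,-130],[-19.1,0,0],0]]'
```

```text
clock: 0.57
tool_pos: [0.2651, 0.3573, 0.4045]
ee_rot: [[-0.0, -0.999, -0.045], [-0.0, -0.045, 0.999], [-1.0, 0.0, -0.0]]
contact_force: [0.0, 0.1, -0.3]
finger_gap: 0.0252
```

```bash
python3 -m pendant '[[[0,-20,-35],[0,0,0],0],[[0,-40,-70],[0,0,0],0],[[0,-60,-105],[0,0,0],0],[[0,-80,-140],[0,0,0],0],[[0,-100,-175],[0,0,0],0]]'; python3 -m pendant '[[[0,-16,-32],[0,0,0],0],[[0,-32,-63],[0,0,0],0],[[0,-32,-63],[0,0,0],0],[[0,-32,-63],[0,0,0],0]]'
python3 - <<'E'
from station import bot
import cv2,pickle
c=bot.capture("wrist");cv2.imwrite("pics/w1.png",c["image"][:,:,::-1]);pickle.dump(c,open("w1.pkl","wb"))
print(bot.state())
im=cv2.convertScaleAbs(c["image"][:,:,::-1],alpha=1.5)
cv2.imwrite("pics/w1b.png",cv2.resize(im,None,fx=1.5625,fy=1.5625,interpolation=cv2.INTER_CUBIC))
E
```

```text
clock: 0.98
tool_pos: [0.3722, 0.1862, 0.4048]
ee_rot: [[0.0, -0.999, -0.041], [0.0, -0.041, 0.999], [-1.0, -0.0, 0.0]]
contact_force: [1.3, 0.3, -0.1]
finger_gap: 0.0002
clock: 1.32
tool_pos: [0.4071, 0.1248, 0.4044]
ee_rot: [[-0.001, -0.999, -0.036], [0.0, -0.036, 0.999], [-1.0, 0.001, 0.0]]
contact_force: [0.4, 0.3, 0.2]
finger_gap: -0.0
{'clock': 1.3667, 'joint_positions': array([ 2.10324928e+00,  1.72995882e+00,  1.03602077e+02,  2.80984990e-02,
        7.47328000e+01, -9.00890769e+01]), 'joint_vel': array([ 2.5033027 , -0.52881969,  0.60399699,  0.20543455,  0.19226865,
        0.10644975]), 'effort': array([ -1.2422812 , -30.01823902, -28.96730304,  -0.14292243,
        -0.10211717,  -0.06339905]), 'tool_pos': array([0.40640658, 0.12588562, 0.40438589]), 'ee_rot': array([[-1.14816132e-03, -9.99272341e-01, -3.81243925e-02],
       [ 4.31256437e-04, -3.81249089e-02,  9.99272888e-01],
       [-9.99999248e-01,  1.13088509e-03,  4.74716176e-04]]), 'contact_force': array([-0.31351625,  0.21342164, -0.63249138]), 'wrist_torque': array([-0.05114149,  0.04526196,  0.00788766]), 'finger_gap': -9.991014309418475e-05}
```

View pics/w1b.png

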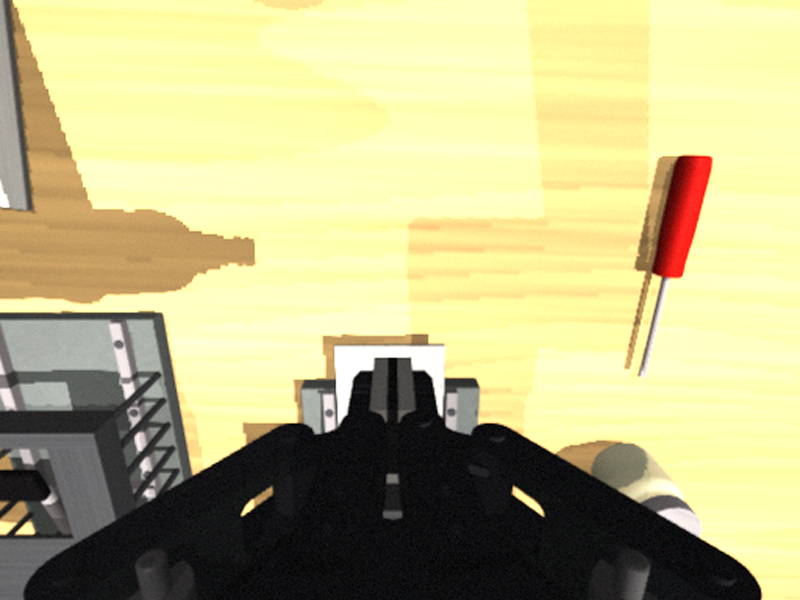

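```bash
python3 - <<'E'
from h import *
import pickle
np.set_printoptions(precision=4,suppress=True)
c=pickle.load(open("w1.pkl","rb"));p=np.load("pose.npy")
print(c["cam_to_world"])
for n,u,z in(("bl",(333,345.5),.025),("bl",(444,345),.025),("base",(302,380),.02),("base",(478,379),.02)):
    w=back(c,np.array(u)/1.5625,z);print(n,w)
print("exp",U(p,[[-195,-50,25],[-195,50,25],[-150,-85,20],[-150,85,20]]))
s=pickle.load(open("side0.pkl","rb"));q=proj(s,U(p,[[-195,-50,25],[-195,50,25]]));print(q)
E
```

```text
[[-0.0361  0.9497  0.3111  0.3273]
 [ 0.9993  0.034   0.0123  0.1217]
 [ 0.0011  0.3113 -0.9503  0.3747]
 [ 0.      0.      0.      1.    ]]
bl [0.4922 0.0752 0.025 ]
bl [0.4882 0.1746 0.025 ]
base [0.531  0.0453 0.02  ]
base [0.5241 0.2097 0.02  ]
exp [[0.4912 0.0724 0.025 ]
 [0.4871 0.1723 0.025 ]
 [0.5376 0.0392 0.02  ]
 [0.5306 0.2091 0.02  ]]
[[238.1013 191.6272]
 [222.5001 178.8684]]
```

```bash
python3 - <<'E'
import cv2
im=cv2.imread("pics/w1.png")[205:285,180:320]
cv2.imwrite("pics/w1c.png",cv2.resize(im,None,fx=5.5,fy=5.5,interpolation=cv2.INTER_CUBIC))
E
```

```text
(no output)
```

View pics/w1c.png

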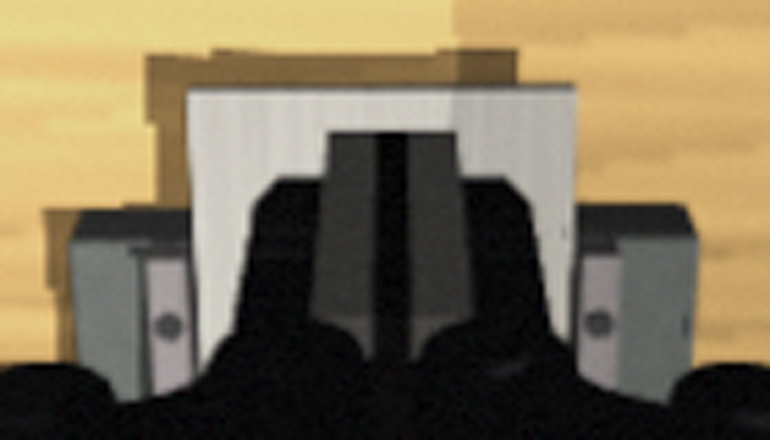

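```bash
python3 - <<'E'
from h import *
import pickle
np.set_printoptions(precision=4,suppress=True)
c=pickle.load(open("w1.pkl","rb"))
for n,u,z in(("bl",(188,90),.025),("bl",(576,88),.025),("base",(72,239),.02),("base",(698,236),.02)):
    print(n,back(c,np.array(u)/5.5+[180,205],z))
E
```

```text
bl [0.4925 0.0766 0.025 ]
bl [0.4884 0.1754 0.025 ]
base [0.5397 0.0448 0.02  ]
base [0.5329 0.212  0.02  ]
```

In the wrist crop the blank's front corners are at (188,90) and (576,88). That puts its front edge at about (0.490, 0.126), roughly 21 mm short of home, which agrees with the top view to 2–3 mm. I'll go down in front of it.

```bash
python3 -m pendant '[[[40,-6,0],[0,0,0],0],[[80,-12,0],[0,0,0],0],[[120,-18,0],[0,0,0],0],[[160,-24,0],[0,0,0],0],[[190,-30,0],[0,0,0],0]]'; python3 -m pendant '[[[15,0,0],[0,0,0],0],[[28,0,0],[0,0,0],0],[[28,0,0],[0,0,0],0],[[28,0,0],[0,0,0],0]]'
python3 - <<'E'
from station import bot
import cv2,pickle
for n in("wrist","side"):
    c=bot.capture(n);cv2.imwrite(f"pics/{n}2.png",c["image"][:,:,::-1]);pickle.dump(c,open(f"{n}2.pkl","wb"))
im=cv2.imread("pics/side2.png")[100:220,150:310];cv2.imwrite("pics/side2c.png",cv2.resize(im,None,fx=4.5,fy=4.5,interpolation=cv2.INTER_CUBIC))
s=bot.state();print(s["tool_pos"],s["ee_rot"],s["contact_force"])
E
```

```text
clock: 1.78
tool_pos: [0.4346, 0.1292, 0.2122]
ee_rot: [[-0.003, -0.999, -0.043], [0.0, -0.043, 0.999], [-1.0, 0.003, 0.0]]
contact_force: [-0.3, 2.0, -0.4]
finger_gap: 0.0001
clock: 2.12
tool_pos: [0.4355, 0.1288, 0.1863]
ee_rot: [[-0.002, -0.999, -0.043], [0.0, -0.043, 0.999], [-1.0, 0.002, 0.0]]
contact_force: [-0.7, 0.2, 1.6]
finger_gap: 0.0001
[0.43643808 0.12846171 0.18760016] [[ 1.39165531e-03 -9.99115788e-01 -4.20202880e-02]
 [ 1.63639582e-04 -4.20201006e-02  9.99116752e-01]
 [-9.99999018e-01 -1.39730232e-03  1.05017394e-04]] [-0.3596766   0.74029767  0.5987521 ]
```

View pics/wrist2.png

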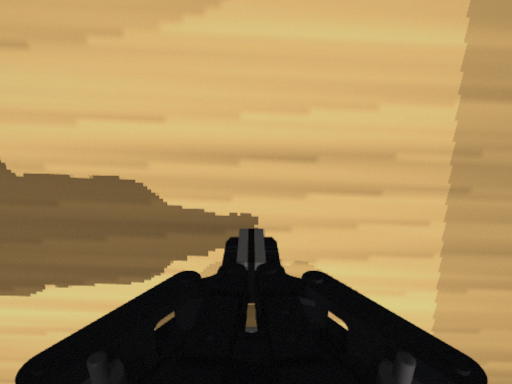

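View pics/side2c.png

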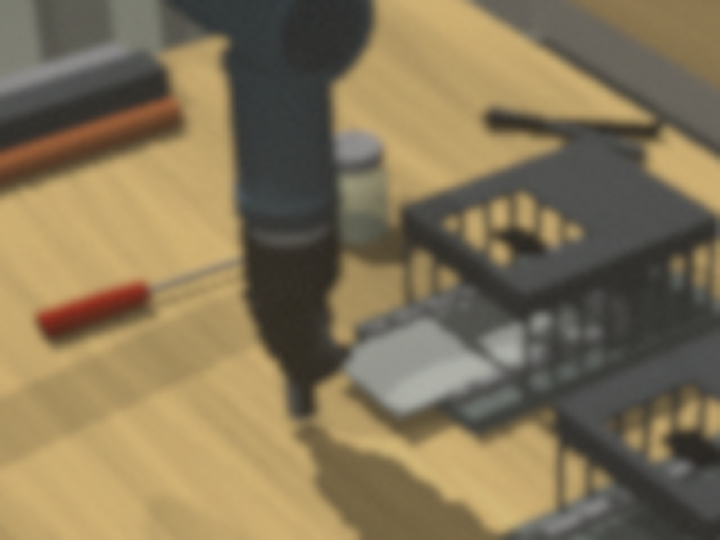

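The fingertips, at (300,415) in the side crop, stand clear in front of the blank's front edge, which runs (350,370) to (400,415). They are about 14 mm above the bench. Now I'll push forward.

```bash
python3 -m pendant '[[[0,-10,0],[0,0,0],0],[[0,-20,0],[0,0,0],0],[[0,-28,0],[0,0,0],0],[[0,-34,0],[0,0,0],0],[[0,-38,0],[0,0,0],0]]'; python3 -m pendant '[[[0,-3,0],[0,0,0],0],[[0,-6,0],[0,0,0],0],[[0,-9,0],[0,0,0],0],[[0,-12,0],[0,0,0],0],[[0,-12,0],[0,0,0],0]]'; python3 -m pendant '[[[0,-2,0],[0,0,0],0],[[0,-4,0],[0,0,0],0],[[0,-6,0],[0,0,0],0],[[0,-7,0],[0,0,0],0],[[0,-7,0],[0,0,0],0]]'
```

```text
clock: 2.63
tool_pos: [0.4758, 0.1291, 0.1871]
ee_rot: [[0.002, -0.999, -0.04], [0.0, -0.04, 0.999], [-1.0, -0.002, -0.0]]
contact_force: [-0.0, 0.0, 1.0]
finger_gap: 0.0002
clock: 3.05
tool_pos: [0.4867, 0.1296, 0.1866]
ee_rot: [[0.0, -0.999, -0.04], [0.0, -0.04, 0.999], [-1.0, -0.0, -0.0]]
contact_force: [0.9, -0.2, 0.1]
finger_gap: -0.0003
clock: 3.47
tool_pos: [0.4938, 0.1299, 0.1868]
ee_rot: [[0.001, -0.999, -0.04], [0.0, -0.04, 0.999], [-1.0, -0.001, -0.0]]
contact_force: [-1.0, -0.5, -0.0]
finger_gap: -0.0002
```

```bash
python3 -m pendant '[[[0,-1.5,0],[0,0,0],0],[[0,-3,0],[0,0,0],0],[[0,-3,0],[0,0,0],0]]'; python3 -m pendant '[[[0,-1.5,0],[0,0,0],0],[[0,-3,0],[0,0,0],0],[[0,-3,0],[0,0,0],0]]'; 
python3 - <<'E'
from station import bot
import cv2,pickle
for n in("top","side"):
    c=bot.capture(n);cv2.imwrite(f"pics/{n}3.png",c["image"][:,:,::-1]);pickle.dump(c,open(f"{n}3.pkl","wb"))
im=cv2.imread("pics/side3.png")[130:210,190:310];cv2.imwrite("pics/side3c.png",cv2.resize(im,None,fx=6,fy=6,interpolation=cv2.INTER_CUBIC))
im=cv2.imread("pics/top3.png")[130:240,160:270];cv2.imwrite("pics/top3c.png",cv2.resize(im,None,fx=5,fy=5,interpolation=cv2.INTER_CUBIC))
E
```

```text
clock: 3.72
tool_pos: [0.4965, 0.1301, 0.1867]
ee_rot: [[0.0, -0.999, -0.041], [0.0, -0.041, 0.999], [-1.0, -0.0, -0.0]]
contact_force: [-1.7, -0.2, -0.3]
finger_gap: -0.0002
clock: 3.97
tool_pos: [0.4994, 0.1302, 0.1867]
ee_rot: [[-0.0, -0.999, -0.041], [-0.0, -0.041, 0.999], [-1.0, 0.0, -0.0]]
contact_force: [-2.2, -0.2, 1.3]
finger_gap: -0.0
```

View pics/side3c.png

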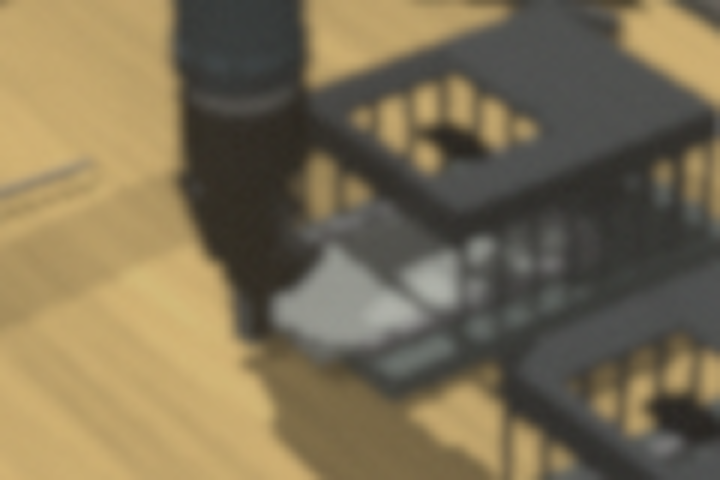

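View pics/top3c.png

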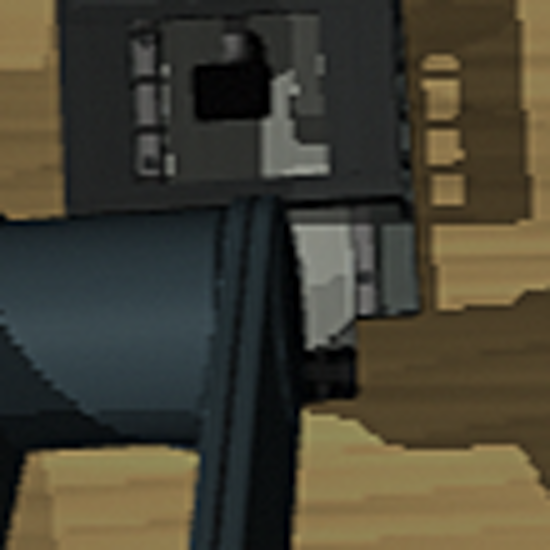

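The fingertips touch the blank's front edge at (265,325) in the side crop, and I'm pushing with about 2 N. I'll go on in small steps until the stop is felt.

```bash
python3 -m pendant '[[[0,-1,0],[0,0,0],0],[[0,-2,0],[0,0,0],0],[[0,-2,0],[0,0,0],0]]'; python3 -m pendant '[[[0,-1,0],[0,0,0],0],[[0,-2,0],[0,0,0],0],[[0,-2,0],[0,0,0],0]]'; python3 -m pendant '[[[0,-1,0],[0,0,0],0],[[0,-1,0],[0,0,0],0],[[0,-1,0],[0,0,0],0]]'
```

```text
clock: 4.32
tool_pos: [0.5001, 0.1302, 0.1865]
ee_rot: [[-0.004, -0.999, -0.041], [-0.0, -0.041, 0.999], [-1.0, 0.004, -0.0]]
contact_force: [-7.6, -0.1, 5.0]
finger_gap: -0.0002
clock: 4.57
tool_pos: [0.5008, 0.1303, 0.1862]
ee_rot: [[-0.008, -0.999, -0.041], [-0.001, -0.041, 0.999], [-1.0, 0.008, -0.0]]
contact_force: [-10.9, -1.6, 7.9]
finger_gap: 0.0
clock: 4.82
tool_pos: [0.5011, 0.1303, 0.1861]
ee_rot: [[-0.009, -0.999, -0.041], [-0.001, -0.041, 0.999], [-1.0, 0.009, -0.0]]
contact_force: [-14.2, -2.0, 10.8]
finger_gap: 0.0002
```

The force rises to 14 N and motion has stopped at TCP x = 0.501, where home was predicted (0.500). I'll back off, rise and look.

```bash
python3 -m pendant '[[[0,10,0],[0,0,0],0],[[0,25,0],[0,0,0],0],[[0,45,0],[0,0,0],0],[[-30,50,0],[0,0,0],0],[[-70,50,0],[0,0,0],0]]'; python3 -m pendant '[[[-40,12,0],[0,0,0],0],[[-80,24,0],[0,0,0],0],[[-120,36,0],[0,0,0],0],[[-140,40,0],[0,0,0],0],[[-140,40,0],[0,0,0],0]]'; python3 -m pendant '[[[0,0,0],[0,0,0],0],[[0,0,0],[0,0,0],0]]'
python3 - <<'E'
from station import bot
import cv2,pickle
for n in("top","wrist","side"):
    c=bot.capture(n);cv2.imwrite(f"pics/{n}4.png",c["image"][:,:,::-1]);pickle.dump(c,open(f"{n}4.pkl","wb"))
im=cv2.imread("pics/side4.png")[130:210,190:310];cv2.imwrite("pics/side4c.png",cv2.resize(im,None,fx=6,fy=6,interpolation=cv2.INTER_CUBIC))
im=cv2.imread("pics/top4.png")[80:225,155:265];cv2.imwrite("pics/top4c.png",cv2.resize(cv2.convertScaleAbs(im,alpha=1.8,beta=15),None,fx=4.1,fy=4.1,interpolation=cv2.INTER_CUBIC))
E
```

```text
clock: 5.23
tool_pos: [0.4515, 0.1282, 0.2545]
ee_rot: [[-0.008, -0.999, -0.041], [-0.0, -0.041, 0.999], [-1.0, 0.008, 0.0]]
contact_force: [1.6, -0.7, -0.2]
finger_gap: -0.0003
clock: 5.65
tool_pos: [0.415, 0.1269, 0.4024]
ee_rot: [[0.013, -0.999, -0.041], [0.001, -0.041, 0.999], [-1.0, -0.013, 0.0]]
contact_force: [0.7, 0.5, -0.5]
finger_gap: -0.0003
clock: 5.82
tool_pos: [0.4143, 0.1267, 0.3961]
ee_rot: [[0.0, -0.999, -0.04], [-0.0, -0.04, 0.999], [-1.0, -0.0, -0.0]]
contact_force: [-0.1, -0.8, -1.4]
finger_gap: 0.0
```

View pics/wrist4.png

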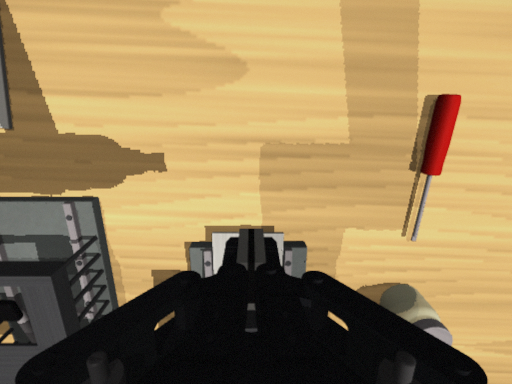

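View pics/top4c.png

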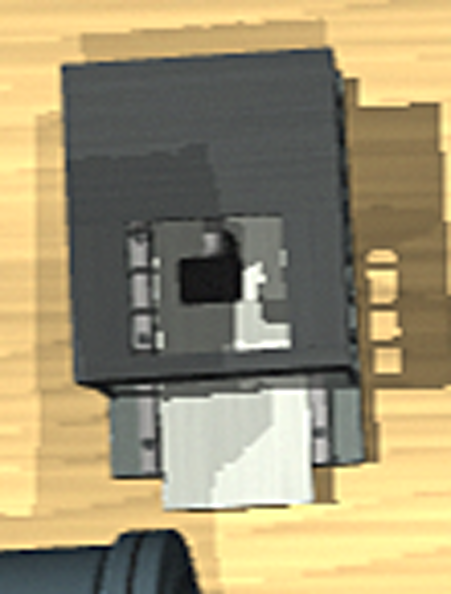

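View pics/side4c.png

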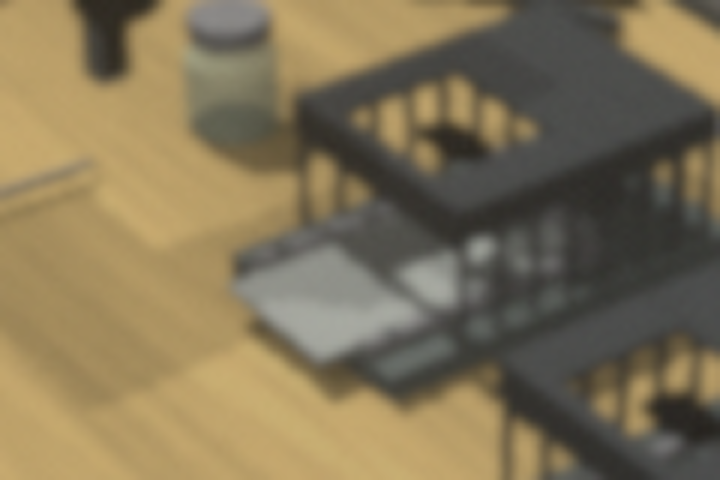

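```bash
python3 - <<'E'
from h import *
import pickle
np.set_printoptions(precision=4,suppress=True)
c=pickle.load(open("top4.pkl","rb"));p=np.load("pose.npy");R=lambda w:(np.array([[np.cos(p[2]),np.sin(p[2])],[-np.sin(p[2]),np.cos(p[2])]])@(w[:2]-p[:2]))
for n,u,z in(("bl",(163,509),.025),("bl",(311,500),.025),("base",(112,477),.02),("base",(363,464),.02),("pad",(180,258),.107),("pad",(240,254),.107),("pad",(243,299),.107),("pad",(181,304),.107)):
    w=back(c,np.array(u)/4.1+[155,80],z);print(n,w,R(w))
w=pickle.load(open("wrist4.pkl","rb"))
for n in("top4","side4"):
    C=pickle.load(open(n+".pkl","rb"));print(n,proj(C,U(p,[[-37,0,107],[-100,-85,115],[-100,85,115],[100,-85,115]])))
E
```

```text
bl [0.5086 0.1734 0.025 ] [-0.1735  0.0502]
bl [0.5127 0.0751 0.025 ] [-0.1734 -0.0482]
base [0.531  0.2084 0.02  ] [-0.1497  0.0842]
base [0.5366 0.0406 0.02  ] [-0.151  -0.0836]
pad [0.6582 0.1476 0.107 ] [-0.0251  0.0183]
pad [0.66   0.1104 0.107 ] [-0.0248 -0.0189]
pad [0.6316 0.1087 0.107 ] [-0.0532 -0.0195]
pad [0.6292 0.1471 0.107 ] [-0.054  0.019]
top4 [[206.3135 147.1061]
 [240.8773 169.1062]
 [173.0715 173.1532]
 [236.6661  91.6746]]
side4 [[265.6296 151.5569]
 [265.9435 165.3202]
 [237.893  145.4948]
 [309.9516 147.5774]]
```

The blank's front edge is now at unit x ≈ -0.1735, so it is home, and the paddle is still raised. Its centre in the top crop is (211,280). Now I'll move over the paddle at height.

```bash
python3 -m pendant '[[[0,-40,-1],[0,0,0],0],[[0,-80,-2],[0,0,0],0],[[0,-120,-3],[0,0,0],0],[[0,-160,-4],[0,0,0],0],[[0,-195,-5],[0,0,0],0]]'; python3 -m pendant '[[[20,-20,-1],[0,0,0],0],[[40,-33,-1],[0,0,0],0],[[50,-33,-1],[0,0,0],0],[[50,-33,-1],[0,0,0],0],[[50,-33,-1],[0,0,0],0]]'
python3 - <<'E'
from station import bot
import cv2,pickle
for n in("top","wrist","side"):
    c=bot.capture(n);cv2.imwrite(f"pics/{n}5.png",c["image"][:,:,::-1]);pickle.dump(c,open(f"{n}5.pkl","wb"))
s=bot.state();print(s["tool_pos"],s["ee_rot"])
im=cv2.imread("pics/side5.png")[90:210,190:330];cv2.imwrite("pics/side5c.png",cv2.resize(im,None,fx=5,fy=5,interpolation=cv2.INTER_CUBIC))
im=cv2.imread("pics/wrist5.png");cv2.imwrite("pics/wrist5c.png",cv2.resize(cv2.convertScaleAbs(im,alpha=1.7,beta=20),None,fx=1.5,fy=1.5,interpolation=cv2.INTER_CUBIC))
E
```

```text
clock: 6.38
tool_pos: [0.6118, 0.1295, 0.3945]
ee_rot: [[-0.002, -0.999, -0.04], [-0.0, -0.04, 0.999], [-1.0, 0.002, 0.0]]
contact_force: [0.8, 0.1, -0.4]
finger_gap: 0.0004
clock: 6.8
tool_pos: [0.6417, 0.13, 0.3451]
ee_rot: [[-0.004, -0.999, -0.041], [-0.0, -0.041, 0.999], [-1.0, 0.004, 0.0]]
contact_force: [0.4, 0.4, 0.2]
finger_gap: -0.0002
[0.64199619 0.13014545 0.348321  ] [[ 2.02339577e-03 -9.99163385e-01 -4.08464806e-02]
 [ 5.33448590e-05 -4.08464564e-02  9.99165434e-01]
 [-9.99997952e-01 -2.02388606e-03 -2.93483171e-05]]
```

View pics/wrist5c.png

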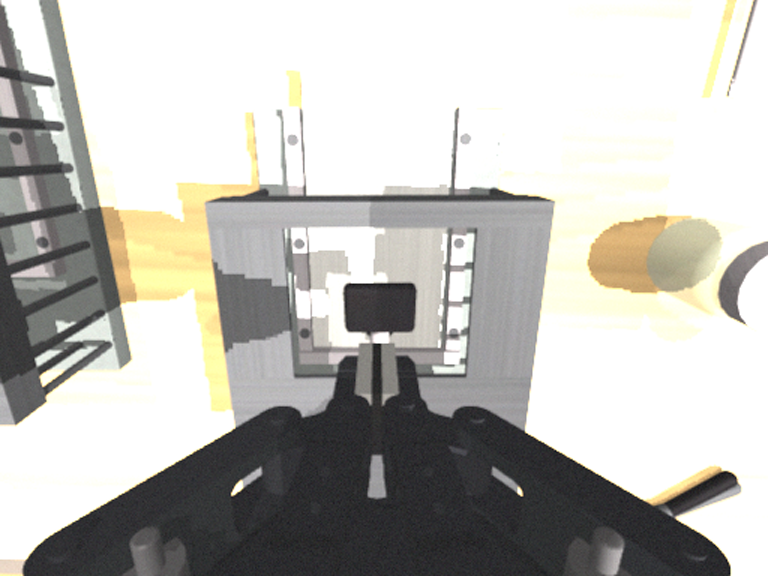

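View pics/side5c.png

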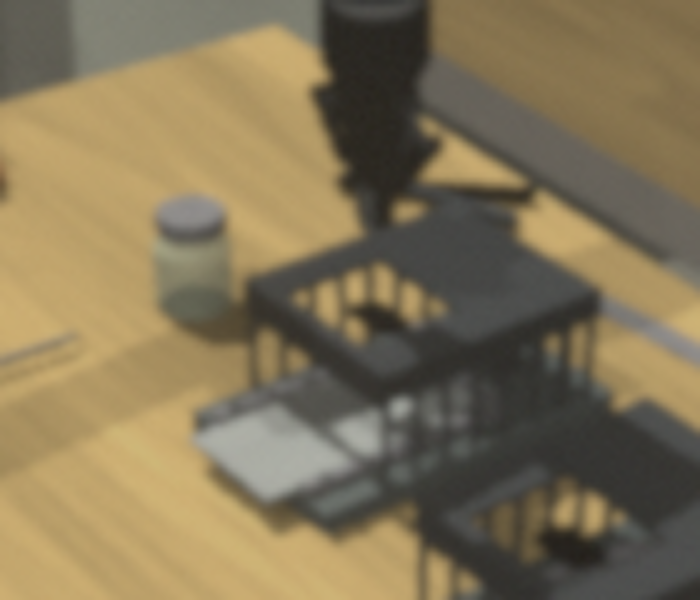

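The wrist view shows the window with corners near (282,227), (476,228), (467,377) and (294,377), and the paddle spanning (344,283) to (416,333). I'll compute its offset from the TCP.

```bash
python3 - <<'E'
from h import *
import pickle
from scipy.optimize import least_squares
np.set_printoptions(precision=4,suppress=True)
c=pickle.load(open("wrist5.pkl","rb"));p=np.load("pose.npy")
obj=[[-100,-85,115],[-100,85,115],[-87,-48,115],[-87,48,115],[-3,48,115],[-3,-48,115]]
px=np.array([(208,203),(552,202),(282,227),(476,228),(467,377),(294,377)])/1.5
r=least_squares(lambda q:(proj(c,U(q,obj))-px).ravel(),p);print(r.x,p);print(r.fun.reshape(-1,2))
for u in((344,283),(416,283)):print("padfront",back(c,np.array(u)/1.5,.107))
print("padle raised/pressed",U(r.x,[[-37,0,107],[-45,0,80]]))
print("tips at z173 below",proj(c,[[.642,.1301,.175]])*1.5)
E
```

```text
[0.6867 0.1339 0.0436] [0.684  0.1303 0.041 ]
[[-1.8424 -0.3646]
 [ 1.5717 -0.3913]
 [ 0.7919  1.1234]
 [ 0.2851  0.0716]
 [-1.0227 -0.2038]
 [ 0.1209  0.1441]]
padfront [0.6317 0.1123 0.107 ]
padfront [0.6302 0.151  0.107 ]
padle raised/pressed [[0.6498 0.1323 0.107 ]
 [0.6418 0.1319 0.08  ]]
tips at z173 below [[376.5152 364.3108]]
```

The wrist fit puts the paddle at about (0.644, 0.132), with the tips 2 mm away and central in the window. Now I'll descend.

```bash
python3 -m pendant '[[[15,-1,1],[0,0,0],0],[[30,-2,1.5],[0,0,0],0],[[45,-2,1.5],[0,0,0],0],[[55,-2,1.5],[0,0,0],0],[[55,-2,1.5],[0,0,0],0]]'; python3 -m pendant '[[[3,0,0],[0,0,0],0],[[6,0,0],[0,0,0],0],[[9,0,0],[0,0,0],0],[[12,0,0],[0,0,0],0],[[12,0,0],[0,0,0],0]]'; python3 -m pendant '[[[2,0,0],[0,0,0],0],[[4,0,0],[0,0,0],0],[[6,0,0],[0,0,0],0],[[8,0,0],[0,0,0],0],[[8,0,0],[0,0,0],0]]'
```

```text
clock: 7.37
tool_pos: [0.6434, 0.1316, 0.2906]
ee_rot: [[-0.002, -0.999, -0.041], [-0.0, -0.041, 0.999], [-1.0, 0.002, 0.0]]
contact_force: [0.1, -0.0, -0.1]
finger_gap: 0.0004
clock: 7.78
tool_pos: [0.6444, 0.1315, 0.2798]
ee_rot: [[0.0, -0.999, -0.04], [0.0, -0.04, 0.999], [-1.0, -0.0, 0.0]]
contact_force: [-0.2, 1.2, 1.1]
finger_gap: -0.0
clock: 8.2
tool_pos: [0.6442, 0.1315, 0.2713]
ee_rot: [[-0.001, -0.999, -0.041], [0.0, -0.041, 0.999], [-1.0, 0.001, 0.0]]
contact_force: [-1.8, -0.6, 3.0]
finger_gap: -0.0
```

```bash
python3 -m pendant '[[[2,0,0],[0,0,0],0],[[4,0,0],[0,0,0],0],[[6,0,0],[0,0,0],0],[[8,0,0],[0,0,0],0],[[8,0,0],[0,0,0],0]]'; python3 -m pendant '[[[1.5,0,0],[0,0,0],0],[[3,0,0],[0,0,0],0],[[5,0,0],[0,0,0],0],[[6,0,0],[0,0,0],0],[[6,0,0],[0,0,0],0]]'; python3 -m pendant '[[[1,0,0],[0,0,0],0],[[2,0,0],[0,0,0],0],[[3,0,0],[0,0,0],0],[[3,0,0],[0,0,0],0]]'
```

```text
clock: 8.62
tool_pos: [0.6442, 0.1315, 0.263]
ee_rot: [[-0.001, -0.999, -0.041], [-0.0, -0.041, 0.999], [-1.0, 0.001, 0.0]]
contact_force: [-0.8, 1.1, 1.9]
finger_gap: -0.0001
clock: 9.03
tool_pos: [0.6443, 0.1315, 0.2573]
ee_rot: [[-0.0, -0.999, -0.041], [-0.0, -0.041, 0.999], [-1.0, 0.0, 0.0]]
contact_force: [-0.9, 0.7, 0.7]
finger_gap: 0.0003
clock: 9.37
tool_pos: [0.6443, 0.1316, 0.2544]
ee_rot: [[-0.0, -0.999, -0.041], [-0.0, -0.041, 0.999], [-1.0, 0.0, -0.0]]
contact_force: [-1.8, -0.5, 1.4]
finger_gap: -0.0002
```

```bash
python3 -m pendant '[[[1,0,0],[0,0,0],0],[[2,0,0],[0,0,0],0],[[2,0,0],[0,0,0],0]]'; python3 -m pendant '[[[1,0,0],[0,0,0],0],[[2,0,0],[0,0,0],0],[[2,0,0],[0,0,0],0]]'
python3 - <<'E'
from station import bot
import cv2,pickle
for n in("side","wrist"):
    c=bot.capture(n);cv2.imwrite(f"pics/{n}6.png",c["image"][:,:,::-1])
s=bot.state();print(s["tool_pos"],s["contact_force"])
im=cv2.imread("pics/side6.png")[110:190,210:330];cv2.imwrite("pics/side6c.png",cv2.resize(im,None,fx=6,fy=6,interpolation=cv2.INTER_CUBIC))
im=cv2.imread("pics/wrist6.png");cv2.imwrite("pics/wrist6c.png",cv2.resize(cv2.convertScaleAbs(im,alpha=1.7,beta=20),None,fx=1.5,fy=1.5,interpolation=cv2.INTER_CUBIC))
E
```

```text
clock: 9.62
tool_pos: [0.6443, 0.1316, 0.2534]
ee_rot: [[0.0, -0.999, -0.041], [-0.0, -0.041, 0.999], [-1.0, -0.0, -0.0]]
contact_force: [-4.9, -0.7, 7.6]
finger_gap: 0.0003
clock: 9.87
tool_pos: [0.6442, 0.1316, 0.2534]
ee_rot: [[0.001, -0.999, -0.041], [-0.0, -0.041, 0.999], [-1.0, -0.001, -0.0]]
contact_force: [-8.8, -0.9, 18.4]
finger_gap: -0.0003
[0.64420614 0.131588   0.25336653] [-7.88635196 -0.46594798 17.67689322]
```

View pics/wrist6c.png

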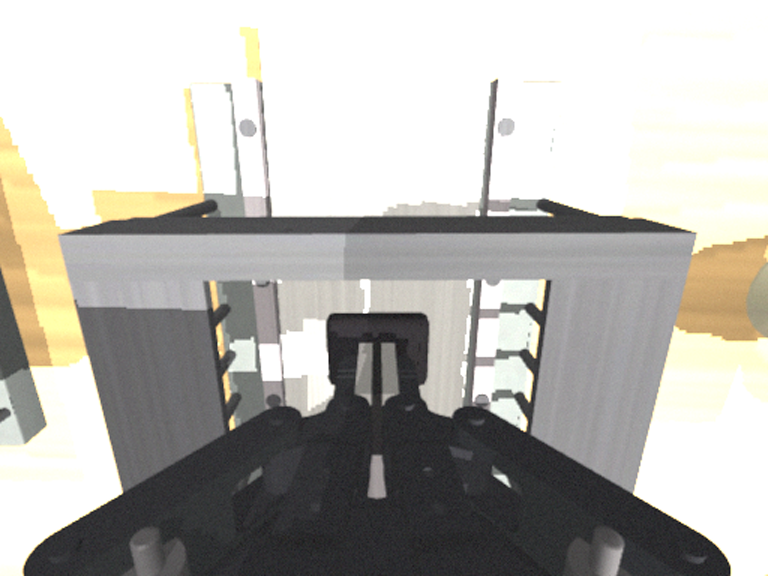

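View pics/side6c.png

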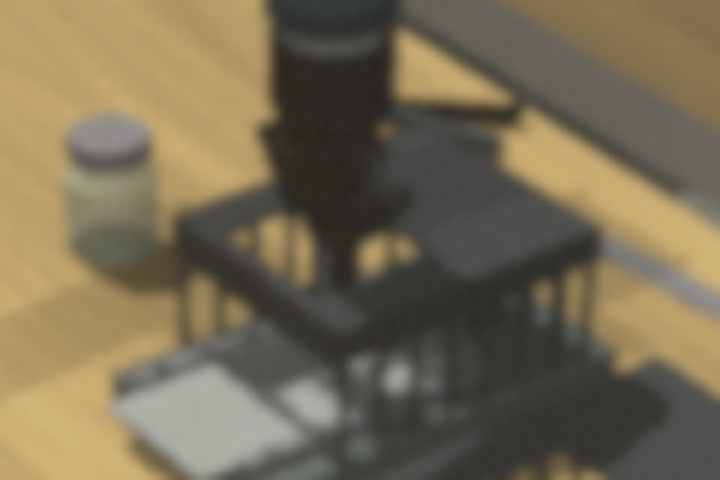

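The tips stand on the paddle, at (377,350) in the wrist picture. Motion has stopped at tip z = 0.080 m with the force at 18 N, so the paddle is fully down. I'll withdraw straight up, then back away.

```bash
python3 -m pendant '[[[-5,0,0],[0,0,0],0],[[-20,0,0],[0,0,0],0],[[-45,0,0],[0,0,0],0],[[-80,0,0],[0,0,0],0],[[-115,0,0],[0,0,0],0]]'; python3 -m pendant '[[[-20,35,0],[0,0,0],0],[[-30,75,0],[0,0,0],0],[[-30,115,0],[0,0,0],0],[[-30,155,0],[0,0,0],0],[[-30,195,0],[0,0,0],0]]';python3 -m pendant '[[[0,30,0],[0,0,0],0],[[0,30,0],[0,0,0],0],[[0,30,0],[0,0,0],0],[[0,30,0],[0,0,0],0]]'
python3 - <<'E'
from station import bot
import cv2,pickle
for n in("side","top"):
    c=bot.capture(n);cv2.imwrite(f"pics/{n}7.png",c["image"][:,:,::-1])
s=bot.state();print(s["tool_pos"],s["contact_force"],s["joint_vel"])
im=cv2.imread("pics/side7.png")[120:210,210:330];cv2.imwrite("pics/side7c.png",cv2.resize(im,None,fx=6,fy=6,interpolation=cv2.INTER_CUBIC))
im=cv2.imread("pics/top7.png")[80:225,90:370];cv2.imwrite("pics/top7c.png",cv2.resize(cv2.convertScaleAbs(im,alpha=1.8,beta=15),None,fx=2.8,fy=2.8,interpolation=cv2.INTER_CUBIC))
E
```

```text
clock: 10.38
tool_pos: [0.6445, 0.1315, 0.3655]
ee_rot: [[-0.002, -0.999, -0.04], [-0.0, -0.04, 0.999], [-1.0, 0.002, 0.0]]
contact_force: [0.5, 1.3, 0.8]
finger_gap: 0.0001
clock: 10.8
tool_pos: [0.4481, 0.1235, 0.3956]
ee_rot: [[0.002, -0.999, -0.04], [0.0, -0.04, 0.999], [-1.0, -0.002, -0.0]]
contact_force: [-0.0, -0.9, 0.5]
finger_gap: -0.0002
clock: 11.13
tool_pos: [0.4206, 0.1224, 0.3962]
ee_rot: [[0.003, -0.999, -0.04], [0.0, -0.04, 0.999], [-1.0, -0.003, -0.0]]
contact_force: [0.0, 0.8, 0.1]
finger_gap: 0.0002
[0.42102464 0.12233545 0.39583245] [-0.09588315  0.11301214 -0.10900995] [-0.08642268  0.50270809  0.01321344 -0.054465    0.40752059  0.01395277]
```

View pics/side7c.png

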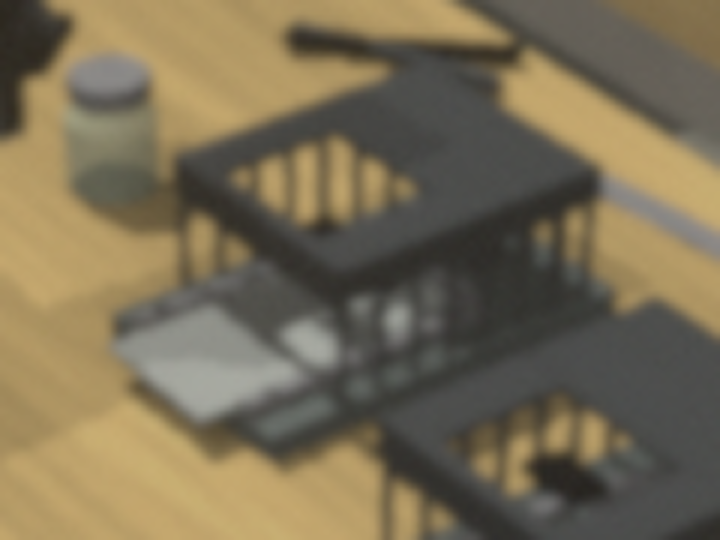

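View pics/top7c.png

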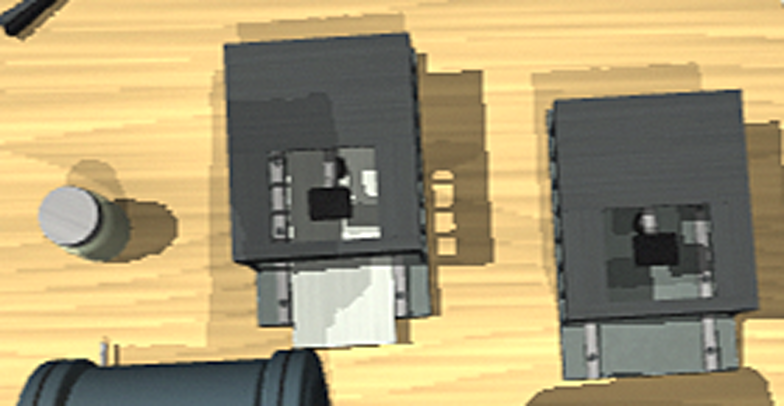

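The paddle now sits low in the window: in the side crop only its tip shows at (323,225), and in the top crop it is at (330,203). The blank is still home, with its front edge at y ≈ 346. The empty fixture's paddle is raised, the jar has not moved, and the arm is clear.

```bash
python3 - <<'E'
from station import bot
print(bot.finish_job())
E
```

```text
the job is handed in; nothing more can be done
None
```

The blank in the left fixture is pushed home and clamped. I handed the job in at about 11 s of the 48 s allowed; no verdict is reported.

- **Push:** I pushed the blank about 21 mm with closed fingertips until the force rose to about 14 N at TCP x = 0.501. The top camera then put its front edge at unit x ≈ -0.1735; home is -0.175, so that is within the measuring error.
- **Press:** I pressed the paddle down through the window. It stopped hard at tip height 80 mm, the described fully-down height, with about 18 N on it.
- **Last checks:** The final pictures show the paddle low in the window, the blank still home, the empty fixture's lever raised and the jar in place. The arm was clear, with no contact force. I did not re-check the screwdriver and hammer at the end; the arm never came near them.
- **Disagreements:** The cameras differed by about 2–4 mm on the fixture's pose, and the side view by about 2 pixels. I used the wrist view and contact forces to settle it. While the paddle was moving, I read only about 1–3 N, less than the 3–6 N stated, but the firm stop and the pictures confirm the press.

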